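Put the light handles on charge

ROBOT

A 7-joint arm with a two-finger parallel gripper is mounted at the origin on the work surface. World frame = base frame: x ahead of the robot, y to its left, z up, the work surface at z = 0. Lengths are in m, angles in rad, forces in N, time in s.
With the tool pointing down it reaches from about 0.425 to 0.925 m from the base axis. Payload 6.8 kg.
Tool frame: the origin (TCP) lies at the very end of the fingers, on their centre line; the grasp point (between the pads) lies 19 mm behind it; z points along the fingers, y is the line along which they close (so a half turn about z gives the same grasp; the last joint's range is limited). The gripper opens to 85 mm and grips with 20 to 120 N. Pads are 22 mm wide; open, the fingers measure 114 mm over their backs; the gripper's body (76 mm by 85 mm) begins 54 mm behind the grasp point. The pads swing forward as they close: fully open they stand 13 mm farther back than shut.
Start: joints at [-1.303, 0.477, 0.022, 1.555, -0.011, 1.109, -0.083], TCP at [0.248, 0.628, 0.231] pointing down, gripper open.
Joint ranges: [-2.96, 2.96], [-0.34, 2.1], [-1.41, 1.46], [0.24, 2.44], [-1.37, 4.51], [0.17, 1.92], [-2.96, 2.96]. Speed limits (rad/s): [2.39, 2.39, 3.14, 3.14, 3.14, 3.14, 3.14].

INTERFACE

Orientations are given as a rotation vector (axis times angle).
In Python, from bench import r gives the robot as it stands. The module is installed in compiled form; this text tells all that it offers.
- The arm moves only by the tool servo_tool, never from a script. Its argument "commands" is a list of rows, each a list of 7 numbers: the turn, a rotation vector about the world's x, y, z in degrees, then the shift along the world's x, y, z in mm, then the closure, from 0 (fully open) to 1 (shut). A call has 1 to 5 rows; each row is the pose to reach, as a shift and turn from the pose commanded when the call began; what a row does not reach only later rows make up. A row lasts 1/12 s, in which the tool goes at most 41.7 mm and 7.16 degrees, less where a joint would pass 70% of its speed; a pose out of reach is approached as far as the arm can. A call with a gripper value outside its range is refused whole. The fingers move at their own pace and stop on an object; "force" is the grip in N (left out, the last holds). Time passes only in rows, so rows that repeat a pose let the fingers close. It gives the time, the measured TCP pose, the force, the opening and the grip force at its end, in the units of the state.
- r.get_obs(): the state, without advancing time (a new reading comes with each control period).
- r.grab_frame(name): name is "scene" or "top" or "wrist"; returns (picture, depth): 384x512x3 uint8, blue, green, red; 384x512 float32, m along the optical axis (not along the pixel's ray), 0 where there is no reading.
- r.camera_info(name): a dict with "vertical_fov" (degrees; the focal length in pixels is half the picture's height over the tangent of half this angle, whatever the lens; pixels are square), "cx", "cy" (the principal point, pixels), "D" ([k1, k2, p1, p2, k3] as OpenCV has them; the pictures are not rectified), "cam_to_world" (4x4, takes a point from camera to world coordinates); the wrist camera has in their place "T_tool_cam" (4x4, takes a point from camera to tool coordinates, whose origin is the TCP and whose axes are the flange's). Camera axes: x right, y up, looking along -z (the intrinsics and any distortion apply to the point x, -y, -z); pixel columns grow to the right and rows downward; lengths in m; the calibration is good to about 2 mm. A picture is of the moment at which its call begins: read the wrist's pose just before it. camera_info takes no time and is no camera call.
- r.hand_in(): hands the job in; it is judged then, once.
The state is a dict: "clock": time; "joints": joint angles; "qvel": joint speeds; "tau": joint torques, N m; "tcp_pos": TCP position; "orientation": TCP orientation; "contact_force": force on the tool from outside, world axes, zero at the start; "moment": the same for the moment, N m; "grip_width": finger opening in m; "gripper_force": force on a finger pad.
Only numpy, scipy, OpenCV 4.12 (cv2) and the standard library are available. Lean on these libraries where they do the work, as an engineer would, in place of code of your own. Each camera call takes 0.05 s, during which the arm holds its last target. There are 200 camera calls.

TASK

Put both inspection light handles on charge: stand each one, black tail end down and metal nozzle up, in the charging cup of its size (the thick handle in the wide cup, the slim handle in the narrow cup), keeping hold of each until its tail is down inside the cup. Once both are standing in their cups and let go, push the switch on the charging stand all the way over, away from the robot, and leave the multimeter, camera and parts bin where they are.

Things in the scene. Friction and masses are not known exactly. Their poses are not given: they have to be found in the camera images.
- thick_handle: Loose dark-metal cylindrical light handle, 28 mm diameter, 145 mm long, 0.17 kg: black 18 mm tail cap, body straight up to 115 mm from the tail, then a cone to a bright 15 mm nozzle. Origin: centre of the tail's flat end; z runs along it to the nozzle. It starts in rest_thick, 50 degrees up from level, nozzle up and away from the robot; the trough covers its lower 65 mm.
- slim_handle: The same kind of handle, 18 mm diameter, 130 mm long, 0.09 kg: black 18 mm tail cap, body straight up to 100 mm from the tail, then a cone to a 10 mm nozzle. Origin: centre of the tail's flat end; z runs along it to the nozzle. It starts in rest_slim, sloping in the same way; the trough covers its lower 58 mm.
- rest_thick: Fixed sloping rest of the thick handle: grey base plate 130 x 70 x 10 mm with a white V trough pitched 50 degrees, rising towards its +x. Origin: centre of the underside; the handle's tail lies at (-32, 0, 38) mm in its frame.
- rest_slim: Fixed sloping rest of the slim handle, built in the same way, tail also at (-32, 0, 38) mm.
- charger: Fixed charging stand: black base plate 130 (x) x 290 (y) x 20 mm carrying two grey cups, 95 mm apart, and, at its +y end, a toggle switch. Origin: centre of the underside.
- wide_cup: Round grey cup on the charging stand for the thick handle: inside diameter 36 mm (a little flared at the rim, 52 mm outside there), 62 mm high, inner floor 5 mm above its underside. Origin: centre of its underside, which is 20 mm above the bench; z up. The two cups may be in either order.
- narrow_cup: Round grey cup on the charging stand for the slim handle: inside diameter 26 mm (42 mm outside at the flared rim), 55 mm high, inner floor 5 mm above its underside. Origin: centre of its underside, 20 mm above the bench; z up.
- charge_switch (a joint): The toggle switch, steel lever on a grey block: about 0 = off, leaning to the stand's -x (towards the robot); 1.0 rad = fully on, leaning to the stand's +x. It stays where it is left.
- charge_switch_tip (a point): The upper end of the switch lever, the centre of its 26 mm ball, 50 mm from the hinge. The hinge runs along the stand's y at (0, 105, 42) mm in the charger's frame; the grey block under it is 70 x 50 mm, its top 45 mm above the bench.
- multimeter: Bystander: orange multimeter, 150 x 75 x 32 mm, lying fixed on the bench. Origin: centre of the underside.
- camera_unit: Bystander: loose dark box camera 75 x 50 x 45 mm with a 45 mm lens barrel to its -x. Origin: centre of the box's underside.
- parts_bin: Bystander: loose open white plastic bin 80 x 110 x 40 mm. Origin: centre of the underside.
Things that resemble listed ones, but are neither listed nor needed, are in the scene too. What is shaped like the thick_handle but yellow is not meant.

How it is judged:
On the way, in this order (a step that is already met when the one before it is completed fails the run):
1. both handles stand tail down in their own cups, let go, with the switch still off (horizontal distance between thick_handle and wide_cup below 0.01 m and z of thick_handle in the frame of wide_cup between -0.005 and 0.015 m and angle between each of thick_handle, slim_handle's own z axis and vertical below 0.25 rad and contact force between each of thick_handle, slim_handle and the fingers below 0.1 N and horizontal distance between slim_handle and narrow_cup below 0.01 m and z of slim_handle in the frame of narrow_cup between -0.005 and 0.015 m and linear speed of each of thick_handle, slim_handle below 0.03 m/s and value of joint charge_switch below 0.5 rad), for 0.2 s.
2. the switch is pushed over to on (value of joint charge_switch above 0.9 rad), for 0.1 s.
At the end, for the whole second after the job is handed in: The thick handle stands in the wide cup and the slim handle in the narrow cup, tail down: tail centre within 10 mm of the cup's axis and less than 15 mm above the cup's underside (its inner floor is at 5 mm), handle within 0.25 rad of upright, released and at rest; the switch is at 0.9 rad or more (horizontal distance between thick_handle and wide_cup below 0.01 m and z of thick_handle in the frame of wide_cup between -0.005 and 0.015 m and angle between each of thick_handle, slim_handle's own z axis and vertical below 0.25 rad and contact force between each of thick_handle, slim_handle and the fingers below 0.1 N and horizontal distance between slim_handle and narrow_cup below 0.01 m and z of slim_handle in the frame of narrow_cup between -0.005 and 0.015 m and linear speed of each of thick_handle, slim_handle below 0.03 m/s and value of joint charge_switch above 0.9 rad); the robot touches nothing.
It fails at once if the thick handle let go over the charging stand while its tail end is still above the cup rims (dropped in from above) (contact force between thick_handle and the fingers below 0.01 N and height (world z) of thick_handle above 0.092 m and (horizontal distance between thick_handle and wide_cup below 0.06 m or horizontal distance between thick_handle and narrow_cup below 0.06 m)).
It fails at once if the slim handle let go over the charging stand while its tail end is still above the cup rims (dropped in from above) (contact force between slim_handle and the fingers below 0.01 N and height (world z) of slim_handle above 0.092 m and (horizontal distance between slim_handle and wide_cup below 0.06 m or horizontal distance between slim_handle and narrow_cup below 0.06 m)).
It fails at once if the camera or the parts bin is moved by more than 20 mm, or the multimeter is pressed (distance of any of camera_unit, parts_bin from where it was at the start of the episode above 0.02 m or contact force between multimeter and anything else above 3 N).
It fails at once if the switch is turned on before both handles are in their cups (value of joint charge_switch above 0.5 rad and not (horizontal distance between thick_handle and wide_cup below 0.02 m and z of thick_handle in the frame of wide_cup below 0.03 m and horizontal distance between slim_handle and narrow_cup below 0.02 m and z of slim_handle in the frame of narrow_cup below 0.03 m)).
It also fails if it takes over 72 s, if anything falls off the work surface, if the arm or the gripper's body presses on something with over 40 N, if the wrist force passes 120 N, or if a joint passes its speed limit or range.

## Working session

There is one attempt and no reset: what is moved stays moved. The work goes in short steps, Python scripts to look and compute and a tool call to move; the robot and the scene stay as the last step left them, time stands still between calls to the robot, and variables do not carry over. Pictures are saved under pics/ and viewed, at most 10 in all, crops included, and the job is handed in when it is done.

Besides the shell and the picture viewer there is one more tool, called in YAML: its name, and indented under it one key for each argument. servo_tool: Moves the arm, as the interface text tells. Its arguments: {"type":"object","properties":{"commands":{"type":"array"},"force":{"type":"number"}},"required":["commands"]}

```bash
mkdir -p pics; cat > h.py <<'E'
import numpy as np, cv2
from scipy.spatial.transform import Rotation as R
from bench import r
def cam(name):
    o=r.get_obs(); img,d=r.grab_frame(name); i=r.camera_info(name)
    f=img.shape[0]/2/np.tan(np.radians(i["vertical_fov"])/2)
    K=np.array([[f,0,i["cx"]],[0,f,i["cy"]],[0,0,1]]); D=np.array(i["D"],float)
    if "cam_to_world" in i: T=np.array(i["cam_to_world"])
    else:
        W=np.eye(4); W[:3,:3]=R.from_rotvec(o["orientation"]).as_matrix(); W[:3,3]=o["tcp_pos"]; T=W@np.array(i["T_tool_cam"])
    return img,d,K,D,T
def rays(px,K,D,T):
    u=cv2.undistortPoints(np.array(px,float).reshape(-1,1,2),K,D)[:,0]
    return T[:3,3],np.c_[u[:,0],-u[:,1],-np.ones(len(u))]@T[:3,:3].T
def onplane(px,z,c):
    o,v=rays(px,*c[2:]); return o+v*((z-o[2])/v[:,2])[:,None]
def cloud(c):
    d=c[1]; yy,xx=np.mgrid[:d.shape[0],:d.shape[1]]
    o,v=rays(np.c_[xx.ravel(),yy.ravel()],*c[2:]); P=o+v*d.ravel()[:,None]; P[d.ravel()==0]=np.nan
    return P.reshape(*d.shape,3)
E
python3 - <<'E'
from h import *
o=r.get_obs(); print(o)
ims=[]
for n in("scene","top"):
    c=cam(n); np.savez(n+".npz",img=c[0],d=c[1],K=c[2],D=c[3],T=c[4]); cv2.imwrite(f"pics/{n}0.png",cv2.resize(c[0],(800,600),interpolation=cv2.INTER_CUBIC)); print(n,c[2],c[3],c[4],(c[1]==0).mean())
E
```

```text
{'clock': 0.0, 'joints': array([-1.30309988,  0.47783096,  0.02232244,  1.55647956, -0.01149363,
        1.10930634, -0.08307958]), 'qvel': array([-0.00206465, -0.00052489,  0.00161608,  0.00016665,  0.00050911,
       -0.00065597,  0.00014807]), 'tau': array([ 1.58323005e-04, -5.96449220e+01,  1.60827778e+00, -2.81201130e+01,
        1.25066412e-02,  9.18955629e-03,  1.60478385e-05]), 'tcp_pos': array([0.24751683, 0.62732317, 0.23029283]), 'orientation': array([-5.86699343e-01, -3.08610214e+00,  2.95911592e-03]), 'contact_force': array([-0.3032012 , -0.05258933,  0.0225589 ]), 'moment': array([ 0.02787649, -0.04969081, -0.02401479]), 'gripper_force': 0.0, 'grip_width': 0.08525216980147222}
scene [[405.65497372   0.         261.68064067]
 [  0.         405.65497372 195.13538441]
 [  0.           0.           1.        ]] [-0.14864802  0.          0.          0.          0.        ] [[ 0.18812121 -0.84689174  0.49737791  0.96775206]
 [ 0.98207107  0.15595446 -0.10589907 -0.1164875 ]
 [ 0.01211675  0.50838232  0.86104622  0.85375873]
 [ 0.          0.          0.          1.        ]] 0.003936767578125
top [[492.37317175   0.         259.52280835]
 [  0.         492.37317175 190.25294919]
 [  0.           0.           1.        ]] [-0.13283175  0.          0.          0.          0.        ] [[-3.23107943e-03  9.87223348e-01 -1.59309826e-01  3.01136090e-01]
 [-9.99713708e-01  5.88018234e-04  2.39198034e-02 -1.92657153e-02]
 [ 2.37078655e-02  1.59341504e-01  9.86938814e-01  1.27605939e+00]
 [ 0.00000000e+00  0.00000000e+00  0.00000000e+00  1.00000000e+00]] 0.0038960774739583335
```

View pics/scene0.png

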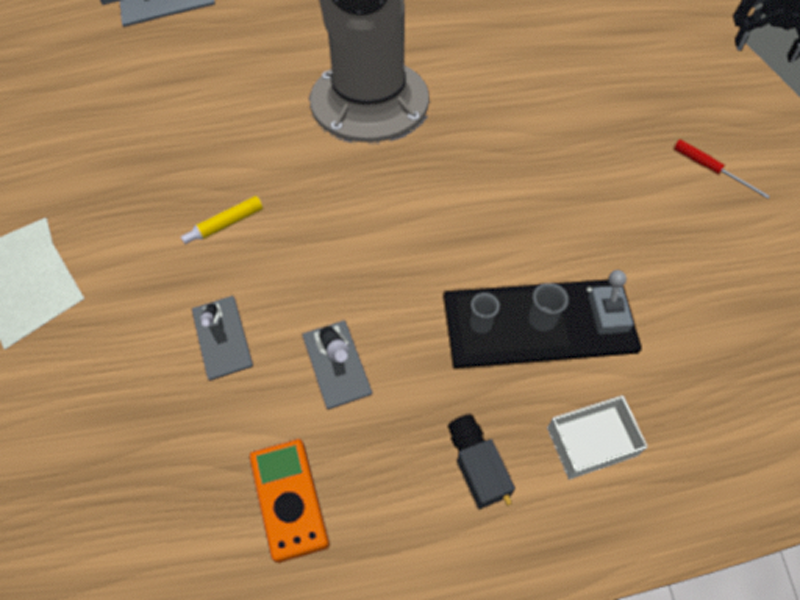

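View pics/top0.png

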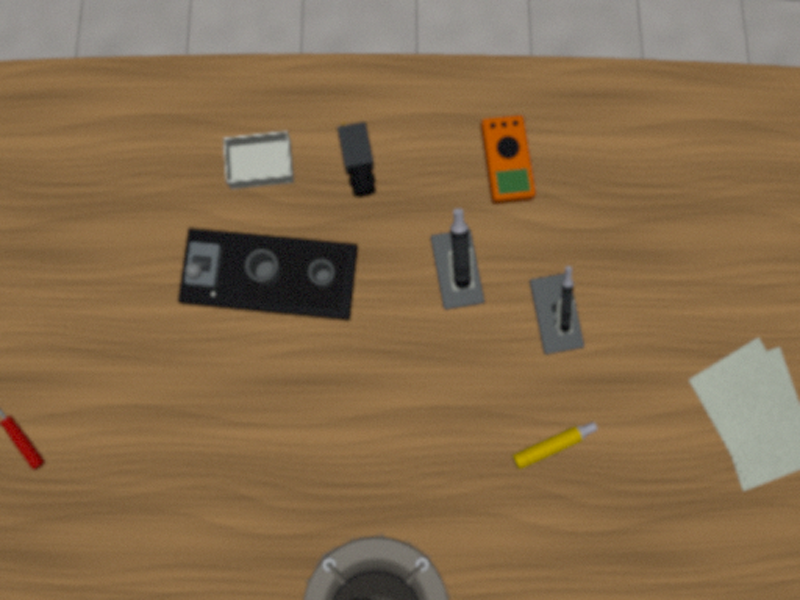

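The scene view shows the slim rest at (222,338) and the thick rest at (337,365). The charger is at (540,322), with the narrow cup at (484,305), the wide cup at (550,300) and the switch ball at (617,278). In the top view the charger is at (268,273), the wide cup at (262,265) and the narrow cup at (321,272). The thick handle runs from (462,285) to (458,212), and the slim one from (565,330) to (568,268).

```bash
cat > m.py <<'E'
from h import *
def load(n):
    q=np.load(n+".npz"); return tuple(q[k] for k in("img","d","K","D","T"))
C={n:load(n) for n in("top","scene")}
# rough regions from top (800x600 px)
reg={"thick":(425,200,492,315),"slim":(525,258,590,360),"chg":(172,222,362,325),"cam":(330,115,382,200),"bin":(215,125,300,190),"mm":(478,110,540,205)}
ctr={}
for k,b in reg.items():
    p=np.array([[(b[0]+b[2])/2,(b[1]+b[3])/2]])/1.5625; ctr[k]=onplane(p,0.01,C["top"])[0]
P={n:cloud(c).reshape(-1,3) for n,c in C.items()}
B={n:c[0].reshape(-1,3).astype(int) for n,c in C.items()}
def rect(pts):
    (c,s,a)=cv2.minAreaRect((pts[:,:2]*1000).astype(np.float32)); return np.round(c,1),np.round(s,1),round(a,1)
for n in C:
    p=P[n]; bench=p[(abs(p[:,0]-.6)<.3)&(abs(p[:,1])<.3)&(abs(p[:,2])<.01)]
    print(n,"bench z",np.median(bench[:,2]),bench[:,2].std())
    for k in("thick","slim","chg","cam","bin","mm"):
        m=(np.linalg.norm(p[:,:2]-ctr[k][:2],axis=1)<(.17 if k=="chg" else .09))
        sat=B[n].max(1)-B[n].min(1)
        z0=.02 if k=="chg" else .01
        lo,hi=(z0-.005,z0+.006) if k in("thick","slim","chg") else (.02,.08)
        q=p[m&(p[:,2]>lo)&(p[:,2]<hi)&((sat<30)|(k=="mm"))]
        print(n,k,ctr[k][:2].round(3),len(q),rect(q) if len(q)>10 else "", "zmax",np.nanmax(p[m][:,2]).round(3))
        if k in("thick","slim"):
            q=p[m&(p[:,2]>.055)]; c=q.mean(0); u=np.linalg.svd(q-c)[2][0]; u*=np.sign(u[2])
            print("   axis",len(q),c.round(4),u.round(3),"pitch",np.degrees(np.arcsin(u[2])).round(1),"yaw",np.degrees(np.arctan2(u[1],u[0])).round(1),"top",q[q[:,2].argmax()].round(4))
E
python3 m.py
python3 - <<'E'
import cv2
a=cv2.imread("pics/top0.png"); 
from h import *
t=np.load("top.npz")["img"]; s=np.load("scene.npz")["img"]
f=lambda i,x,y,w,h:cv2.resize(i[y:y+h,x:x+w],(400,300),interpolation=cv2.INTER_CUBIC)
cv2.imwrite("pics/z1.png",np.vstack([np.hstack([f(t,108,135,128,96),f(t,262,125,128,96)]),np.hstack([f(s,280,165,140,105),f(s,110,175,140,105)])]))
E
```

```text
top bench z -4.9031626649931326e-05 0.0028402298729216023
top thick [ 0.573 -0.14 ] 688 (array([ 555.5, -136.4]), array([129.9,  69.6]), 9.7) zmax 0.157
   axis 546 [ 0.5668 -0.1329  0.1025] [0.646 0.101 0.757] pitch 49.2 yaw 8.9 top [ 0.6086 -0.1255  0.1575]
top slim [ 0.486 -0.305] 867 (array([ 479.9, -302.8]), array([128.8,  69.5]), 11.0) zmax 0.142
   axis 281 [ 0.4892 -0.2993  0.0953] [0.649 0.103 0.754] pitch 48.9 yaw 9.0 top [ 0.5283 -0.2951  0.1418]
top chg [0.546 0.182] 4078 (array([596.3, 175.4]), array([287.1, 230.6]), 84.2) zmax 0.104
top cam [0.75  0.035] 749 (array([739.8,  31.7]), array([119.4,  47.5]), 11.4) zmax 0.054
top bin [0.75  0.205] 368 (array([742.7, 201.4]), array([ 82.5, 112.1]), 6.1) zmax 0.048
top mm [ 0.751 -0.23 ] 1460 (array([ 746.4, -225.7]), array([151.3,  74.9]), 6.7) zmax 0.043
scene bench z 0.0006989339631361946 0.00187904521376227
scene thick [ 0.573 -0.14 ] 1080 (array([ 556.8, -137.1]), array([129. ,  68.8]), 9.7) zmax 0.155
   axis 319 [ 0.5821 -0.1356  0.1145] [0.647 0.151 0.747] pitch 48.3 yaw 13.1 top [ 0.6132 -0.1312  0.1549]
scene slim [ 0.486 -0.305] 1100 (array([ 481.3, -303.9]), array([130.2,  68.2]), 10.0) zmax 0.142
   axis 152 [ 0.4979 -0.2986  0.0946] [0.538 0.057 0.841] pitch 57.2 yaw 6.1 top [ 0.5316 -0.2944  0.1424]
scene chg [0.546 0.182] 4083 (array([597.2, 174.5]), array([288.2, 230.4]), 84.2) zmax 0.104
scene cam [0.75  0.035] 1293 (array([742.1,  30.4]), array([119. ,  49.8]), 10.4) zmax 0.05
scene bin [0.75  0.205] 631 (array([742.5, 200.4]), array([ 80.6, 111.8]), 6.0) zmax 0.045
scene mm [ 0.751 -0.23 ] 2661 (array([ 747.5, -226.5]), array([151.1,  76.1]), 6.8) zmax 0.042
```

View pics/z1.png

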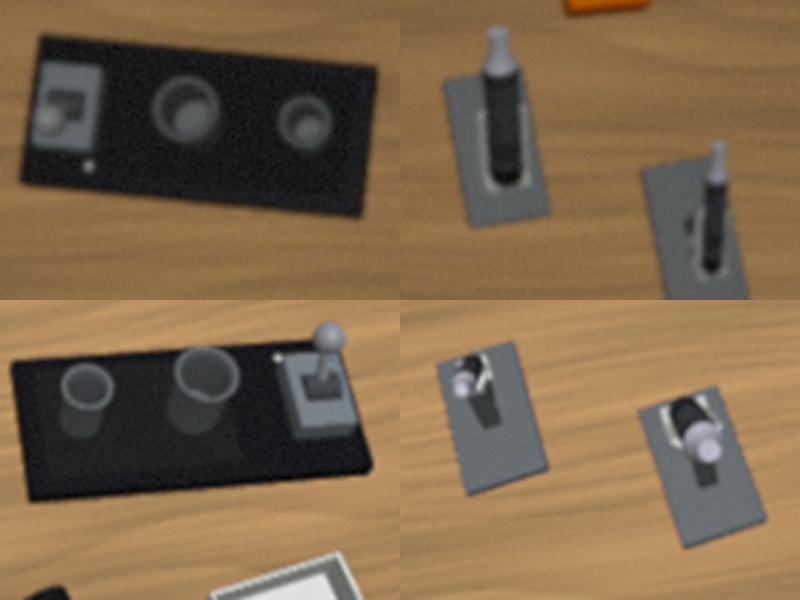

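The crops show the rests and cups clearly. The wide cup is between the switch and the narrow cup, and both handles lie in their troughs.

```bash
cat > m2.py <<'E'
from m import C,P,B,rect
from h import *
from scipy.optimize import least_squares
for n in C:
    p=P[n]; near=(np.linalg.norm(p[:,:2]-[.546,.182],axis=1)<.175)&(p[:,0]<.66)
    q=p[near&(abs(p[:,2]-.02)<.005)&(B[n].max(1)<45)]; (c,s,a)=rect(q)
    yaw=np.radians(a-90 if a>45 else a); ex=np.array([np.cos(yaw),np.sin(yaw)]); ey=np.array([-ex[1],ex[0]]); c=c/1000
    print(n,"charger",c,s,np.degrees(yaw).round(1))
    rel=p[near][:,:2]-c; X=rel@ex; Y=rel@ey; Z=p[near][:,2]
    for nm,lo,hi,z0,ro in(("wide",-.03,.07,.082,.0245),("narrow",-.13,-.03,.075,.0195)):
        m=(Y>lo)&(Y<hi)&(abs(X)<.05)&(Z>z0-.004)&(Z<z0+.008); w=np.c_[X,Y][m]
        f=least_squares(lambda t:np.hypot(*(w-t[:2]).T)-t[2],[*w.mean(0),ro],loss="soft_l1",f_scale=.002).x
        print("  ",nm,m.sum(),"local",f[:2].round(4),"r",f[2].round(4),"world",(c+f[0]*ex+f[1]*ey).round(4),"zmed",np.median(Z[m]).round(4))
    m=(Y>.07)&(Z>.07); w=p[near][m]; print("   ball",m.sum(),w.mean(0).round(4),w[:,2].max().round(4),"local",X[m].mean().round(4),Y[m].mean().round(4))
E
python3 m2.py | grep -v axis | grep -A4 charger
```

```text
top charger [0.5452 0.1799] [283.1 125.1] -5.6
   wide 110 local [0.0005 0.001 ] r 0.0221 world [0.5458 0.1808] zmed 0.0812
   narrow 83 local [ 0.0005 -0.0936] r 0.0181 world [0.5366 0.0867] zmed 0.0747
   ball 80 [0.5343 0.2855 0.0953] 0.1039 local -0.0211 0.1041
scene charger [0.5484 0.1783] [285.7 129. ] -5.2
   wide 132 local [-0.0009  0.0015] r 0.0226 world [0.5477 0.1798] zmed 0.0816
   narrow 104 local [-0.0015 -0.0933] r 0.0181 world [0.5385 0.0855] zmed 0.0745
   ball 124 [0.5406 0.2836 0.0925] 0.104 local -0.0173 0.1042
```

servo_tool:
  commands:
    - [0,0,1.25,13.5,-30.4,0,0]
    - [0,0,2.5,27,-60.8,0,0]
    - [0,0,3.75,40.5,-91.2,0,0]
    - [0,0,5,54,-121.6,0,0]
    - [0,0,6.25,67.5,-152,0,0]

```text
clock: 0.52
tcp_pos: [0.3155, 0.4741, 0.2308]
orientation: [-0.416, -3.114, 0.001]
contact_force: [0.1, 0.1, 0.8]
grip_width: 0.0854
gripper_force: 0.0
```

servo_tool:
  commands:
    - [0,0,1.25,13.5,-30.4,0,0]
    - [0,0,2.5,27,-60.8,0,0]
    - [0,0,3.75,40.5,-91.2,0,0]
    - [0,0,5,54,-121.6,0,0]
    - [0,0,6.25,67.5,-152,0,0]

```text
clock: 0.93
tcp_pos: [0.3829, 0.3221, 0.2311]
orientation: [-0.246, -3.132, 0.001]
contact_force: [0.3, 0.5, 0.2]
grip_width: 0.0855
gripper_force: 0.0
```

servo_tool:
  commands:
    - [0,0,1.25,13.5,-30.4,0,0]
    - [0,0,2.5,27,-60.8,0,0]
    - [0,0,3.75,40.5,-91.2,0,0]
    - [0,0,5,54,-121.6,0,0]
    - [0,0,6.25,67.5,-152,0,0]

```text
clock: 1.35
tcp_pos: [0.4504, 0.1702, 0.2312]
orientation: [-0.074, -3.14, 0.0]
contact_force: [0.6, -0.3, 0.3]
grip_width: 0.0856
gripper_force: 0.0
```

servo_tool:
  commands:
    - [0,0,1.25,13.5,-30.4,0,0]
    - [0,0,2.5,27,-60.8,0,0]
    - [0,0,3.75,40.5,-91.2,0,0]
    - [0,0,5,54,-121.6,0,0]
    - [0,0,6.25,67.5,-152,0,0]

```text
clock: 1.77
tcp_pos: [0.5179, 0.0183, 0.2312]
orientation: [0.097, -3.14, -0.0]
contact_force: [0.4, 0.4, 0.2]
grip_width: 0.0854
gripper_force: 0.0
```

servo_tool:
  commands:
    - [0,0,1.25,13.5,-30.4,0,0]
    - [0,0,2.5,27,-60.8,0,0]
    - [0,0,3.75,40.5,-91.2,0,0]
    - [0,0,5,54,-121.6,0,0]
    - [0,0,6.25,67.5,-151.5,0,0]

```text
clock: 2.18
tcp_pos: [0.5854, -0.1331, 0.2309]
orientation: [0.268, -3.129, -0.0]
contact_force: [0.9, 0.2, 0.1]
grip_width: 0.0855
gripper_force: 0.0
```

```bash
cat > w.py <<'E'
from h import *
import sys
tail=np.array(eval(sys.argv[1])); yaw=np.radians(float(sys.argv[2]))
ex=np.array([np.cos(yaw),np.sin(yaw),0]); ey=np.array([-ex[1],ex[0],0])
c=cam("wrist"); cv2.imwrite(f"pics/{sys.argv[3]}.png",c[0]); p=cloud(c).reshape(-1,3); q=p-tail
X,Y,Z=q@ex,q@ey,p[:,2]
for z in(.08,.09,.10,.11,.12,.13,.14,.15):
    m=(abs(Z-z)<.004)&(abs(Y)<.03)&(X>-.02)&(X<.12)
    if m.sum()>5: print(z,m.sum(),"x",X[m].min().round(4),np.median(X[m]).round(4),X[m].max().round(4),"y",Y[m].min().round(4),Y[m].mean().round(4),Y[m].max().round(4))
E
python3 w.py "[.5247,-.1421,.038]" 9.7 w1
```

```text
0.08 430 x 0.0124 0.0228 0.0484 y -0.0201 -0.0004 0.0202
0.09 267 x 0.021 0.0277 0.0444 y -0.0133 -0.0 0.017
0.1 298 x 0.0289 0.0357 0.05 y -0.0138 0.0003 0.0137
0.11 329 x 0.0378 0.0441 0.0576 y -0.0135 0.0001 0.0134
0.12 351 x 0.0456 0.0526 0.0706 y -0.014 0.0 0.0139
0.13 495 x 0.0539 0.0621 0.0801 y -0.0137 0.0 0.0135
0.14 354 x 0.0628 0.0746 0.0851 y -0.0079 0.0001 0.0077
0.15 322 x 0.08 0.0865 0.0968 y -0.007 0.0002 0.0074
```

View pics/w1.png

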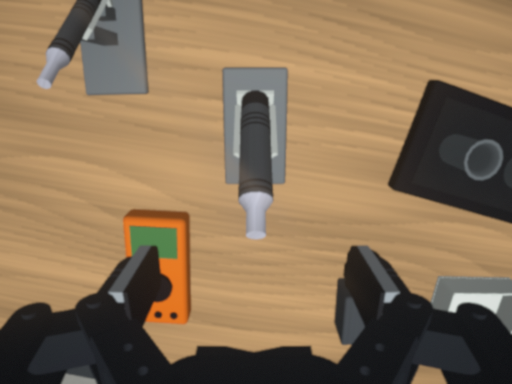

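The wrist view shows the thick handle centred between the fingers (nozzle at (256,228)), and the lateral error is about 0 mm. Descending and closing.

servo_tool:
  commands:
    - [0,0,0,0,1,-30,0]
    - [0,0,0,0,1.4,-60,0]
    - [0,0,0,0,1.4,-90,0]
    - [0,0,0,0,1.4,-120,0.2]
    - [0,0,0,0,1.4,-138,0.3]
  force: 60

```text
clock: 2.65
tcp_pos: [0.5831, -0.1295, 0.0899]
orientation: [0.266, -3.126, -0.002]
contact_force: [-1.0, 1.1, 0.5]
grip_width: 0.0641
gripper_force: 0.0
```

servo_tool:
  commands:
    - [0,0,0,0,0,0,0.5]
    - [0,0,0,0,0,0,1]
    - [0,0,0,0,0,0,1]
    - [0,0,0,0,0,0,1]
    - [0,0,0,0,0,0,1]
  force: 60

```text
clock: 3.07
tcp_pos: [0.5862, -0.1311, 0.095]
orientation: [-0.265, 3.128, -0.002]
contact_force: [-0.0, -3.3, 1.5]
grip_width: 0.0265
gripper_force: 59.1
```

servo_tool:
  commands:
    - [0,0,0,0,0,25,1]
    - [0,0,0,0,0,55,1]
    - [1.12,-6.57,0,0,0,90,1]
    - [2.24,-13.14,0,0,0,120,1]
    - [3.36,-19.71,0,0,0,145,1]

```text
clock: 3.48
tcp_pos: [0.5868, -0.1301, 0.2424]
orientation: [-0.237, 2.774, 0.04]
contact_force: [0.2, 0.3, -1.5]
grip_width: 0.0264
gripper_force: 59.3
```

servo_tool:
  commands:
    - [1.12,-6.57,0,-1,20,0,1]
    - [2.24,-13.14,0,-4,50,0,1]
    - [3.36,-19.71,0,-7,80,0,1]
    - [3.36,-19.71,0,-10,115,0,1]
    - [3.36,-19.71,0,-13,150,0,1]

```text
clock: 3.9
tcp_pos: [0.5808, -0.0472, 0.2392]
orientation: [-0.217, 2.472, 0.081]
contact_force: [-0.0, -0.7, -0.6]
grip_width: 0.0262
gripper_force: 59.4
```

servo_tool:
  commands:
    - [0,0,0,-4,40,0,1]
    - [0,0,0,-8,80,0,1]
    - [0,0,0,-12,120,0,1]
    - [0,0,0,-14,163,0,1]
    - [0,0,0,-14,163,0,1]

```text
clock: 4.32
tcp_pos: [0.5792, 0.0171, 0.2374]
orientation: [-0.224, 2.478, 0.079]
contact_force: [-0.1, 0.7, -1.5]
grip_width: 0.0265
gripper_force: 59.4
```

```bash
python3 -c "
from h import *
o=r.get_obs(); print(o['joints'].round(2),o['qvel'].round(2),o['tcp_pos'].round(4)); M=R.from_rotvec(o['orientation']).as_matrix(); print(M.round(3))"
```

```text
[-0.92  0.07  0.86  2.31 -0.71  0.18  2.34] [-1.67  0.07  1.51  0.08 -0.21 -0.03  0.01] [0.5792 0.0171 0.2374]
[[-0.781 -0.18   0.599]
 [-0.141  0.984  0.111]
 [-0.609  0.002 -0.793]]
```

The forward tilt puts the wrist near its singular limit (q6 = 0.18), so I'm turning the tilt sideways about the vertical.

servo_tool:
  commands:
    - [0,0,-7,0,0,0,1]
    - [0,0,-14,0,0,0,1]
    - [0,0,-21,0,0,0,1]
    - [0,0,-28,0,0,0,1]
    - [0,0,-35,0,0,0,1]

```text
clock: 4.73
tcp_pos: [0.5792, 0.022, 0.2364]
orientation: [0.191, 2.495, -0.06]
contact_force: [-0.4, 0.9, -1.4]
grip_width: 0.0268
gripper_force: 60.0
```

servo_tool:
  commands:
    - [0,0,-7,0,0,0,1]
    - [0,0,-14,0,0,0,1]
    - [0,0,-21,0,0,0,1]
    - [0,0,-28,0,0,0,1]
    - [0,0,-35,0,0,0,1]

```text
clock: 5.15
tcp_pos: [0.5785, 0.0173, 0.2351]
orientation: [0.816, 2.39, -0.267]
contact_force: [-0.5, -0.3, -0.8]
grip_width: 0.0265
gripper_force: 60.0
```

```bash
cat > s.py <<'E'
from h import *
o=r.get_obs(); print(o['clock'],o['joints'].round(2),o['qvel'].round(2),o['tcp_pos'].round(4)); M=R.from_rotvec(o['orientation']).as_matrix(); print(M.round(3)); print(o['grip_width'],o['gripper_force'],o['contact_force'].round(1))
E
python3 s.py
```

```text
5.15 [-1.51  0.6   1.45  2.19 -0.3   0.42  0.93] [ 0.13  0.93 -0.01 -0.48  0.11  0.93 -1.72] [0.5785 0.0173 0.2351]
[[-0.636  0.611  0.472]
 [ 0.492  0.791 -0.362]
 [-0.595  0.002 -0.804]]
0.026518721786996977 60.03062878426502 [-0.5 -0.3 -0.8]
```

servo_tool:
  commands:
    - [0,0,-7,0,0,0,1]
    - [0,0,-14,0,0,0,1]
    - [0,0,-21,0,0,0,1]
    - [0,0,-28,0,0,0,1]
    - [0,0,-35,0,0,0,1]

```text
clock: 5.57
tcp_pos: [0.5792, 0.0185, 0.2347]
orientation: [1.528, 2.082, -0.504]
contact_force: [-0.2, -0.0, -2.0]
grip_width: 0.0268
gripper_force: 60.0
```

```bash
python3 s.py
```

```text
5.5667 [-1.37  0.9   1.45  1.95 -0.36  0.89  0.43] [ 0.44  0.58  0.01 -0.65 -0.17  1.17 -1.04] [0.5792 0.0185 0.2347]
[[-0.241  0.954  0.178]
 [ 0.767  0.299 -0.568]
 [-0.595 -0.    -0.804]]
0.026777563785258078 60.01337402166695 [-0.2 -0.  -2. ]
```

servo_tool:
  commands:
    - [-1.1,-0.4,0,-6,30,0,1]
    - [-2.2,-0.8,0,-12,60,0,1]
    - [-3.3,-1.1,0,-18,90,0,1]
    - [-3.3,-1.1,0,-24,120,0,1]
    - [-3.3,-1.1,0,-28.7,150,0,1]

```text
clock: 5.98
tcp_pos: [0.5497, 0.1695, 0.2346]
orientation: [1.489, 2.039, -0.541]
contact_force: [1.3, -0.4, -0.5]
grip_width: 0.0267
gripper_force: 59.9
```

```bash
python3 s.py
```

```text
5.9833 [-1.57  1.01  1.44  1.84 -0.34  1.08  0.2 ] [-0.3   0.2  -0.04 -0.41 -0.1   0.55 -0.38] [0.5497 0.1695 0.2346]
[[-0.234  0.952  0.196]
 [ 0.73   0.305 -0.612]
 [-0.642 -0.    -0.767]]
0.026664662223802513 59.88547992422616 [ 1.3 -0.4 -0.5]
```

```bash
cat > cyl.py <<'E'
from h import *
import sys
from scipy.optimize import least_squares
x,y,z0,z1,rad=map(float,sys.argv[1:6])
for n in("scene","top"):
    c=cam(n); cv2.imwrite(f"pics/{sys.argv[6]}_{n}.png",c[0]); p=cloud(c).reshape(-1,3)
    q=p[(np.hypot(p[:,0]-x,p[:,1]-y)<.03)&(p[:,2]>z0)&(p[:,2]<z1)]
    if len(q)<15: print(n,len(q)); continue
    f=lambda t:np.hypot(q[:,0]-t[0]-t[2]*(q[:,2]-z0),q[:,1]-t[1]-t[3]*(q[:,2]-z0))-rad
    s=least_squares(f,[x,y,0,0],loss="soft_l1",f_scale=.002); t=s.x
    print(n,len(q),"at z0",t[:2].round(4),"tilt deg",np.degrees(t[2:]).round(1),"rms",np.sqrt(np.mean(s.fun**2)).round(4),"zmin",q[:,2].min().round(4))
E
python3 cyl.py .5468 .1803 .13 .215 .014 a
```

```text
scene 253 at z0 [0.544  0.1789] tilt deg [0.8 0.1] rms 0.0007 zmin 0.1506
top 64 at z0 [0.5456 0.1879] tilt deg [-0.1 -1.1] rms 0.0005 zmin 0.1509
```

View pics/a_scene.png

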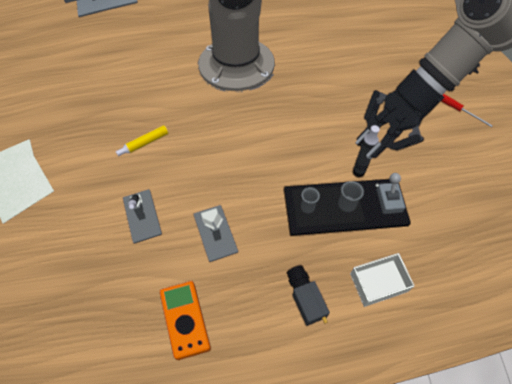

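The handle hangs upright over the wide cup, with its tail at about (360,173) and z ≈ 0.15. Lowering.

servo_tool:
  commands:
    - [0,0,0,2,0,-18,1]
    - [0,0,0,2,0,-36,1]
    - [0,0,0,2,0,-54,1]
    - [0,0,0,2,0,-72,1]
    - [0,0,0,2,0,-72,1]

```text
clock: 6.5
tcp_pos: [0.5507, 0.1657, 0.1586]
orientation: [1.49, 2.039, -0.549]
contact_force: [-0.0, -0.3, -2.1]
grip_width: 0.0269
gripper_force: 60.1
```

servo_tool:
  commands:
    - [0,0,0,0,0,-8,1]
    - [0,0,0,0,0,-16,1]
    - [0,0,0,0,0,-24,1]
    - [0,0,0,0,0,-24,1]
    - [0,0,0,0,0,-24,1]

```text
clock: 6.92
tcp_pos: [0.5523, 0.1667, 0.1389]
orientation: [1.49, 2.037, -0.543]
contact_force: [-0.7, 2.2, -3.0]
grip_width: 0.0267
gripper_force: 60.0
```

```bash
python3 s.py
```

```text
6.9167 [-1.53  1.1   1.31  1.89 -0.43  0.95  0.17] [-0.   -0.01  0.01 -0.    0.    0.01  0.  ] [0.5523 0.1667 0.1389]
[[-0.232  0.953  0.195]
 [ 0.73   0.303 -0.613]
 [-0.643  0.    -0.765]]
0.026746891243099657 59.99206928820968 [-0.7  2.2 -3. ]
```

servo_tool:
  commands:
    - [0,0,0,-1,1.5,-8,1]
    - [0,0,0,-1,1.5,-16,1]
    - [0,0,0,-1,1.5,-23,1]
    - [0,0,0,-1,1.5,-27,1]
    - [0,0,0,-1,1.5,-27,1]

```text
clock: 7.33
tcp_pos: [0.5509, 0.1674, 0.1113]
orientation: [1.489, 2.036, -0.545]
contact_force: [-0.4, -0.9, -2.0]
grip_width: 0.0263
gripper_force: 60.5
```

```bash
python3 s.py; python3 cyl.py .5468 .1803 .085 .095 .014 b
```

```text
7.3333 [-1.52  1.13  1.28  1.9  -0.46  0.92  0.15] [-0.   -0.01  0.02 -0.01  0.01  0.01  0.  ] [0.5509 0.1674 0.1113]
[[-0.232  0.953  0.194]
 [ 0.729  0.303 -0.614]
 [-0.644 -0.001 -0.765]]
0.026338610858191454 60.515510785227946 [-0.4 -0.9 -2. ]
scene 25 at z0 [0.5467 0.178 ] tilt deg [3.4 0. ] rms 0.0007 zmin 0.085
top 3
```

servo_tool:
  commands:
    - [0,0,0,0,0,-2,1]
    - [0,0,0,0,0,-3,1]
    - [0,0,0,0,0,-3,0.55]
    - [0,0,0,0,0,-3,0.4]
    - [0,0,0,0,0,-3,0.4]

```text
clock: 7.85
tcp_pos: [0.5518, 0.1679, 0.1099]
orientation: [1.489, 2.036, -0.542]
contact_force: [-0.4, 0.0, 0.4]
grip_width: 0.0511
gripper_force: 0.0
```

```bash
python3 s.py; python3 cyl.py .5468 .1803 .085 .095 .014 c; python3 - <<'E'
import cv2,numpy as np
a=cv2.imread("pics/c_scene.png")[90:250,280:440]; b=cv2.imread("pics/c_top.png")[100:260,80:240]
cv2.imwrite("pics/c.png",cv2.resize(np.hstack([a,b]),(800,400),interpolation=cv2.INTER_CUBIC))
E
```

```text
7.85 [-1.52  1.13  1.27  1.9  -0.46  0.91  0.15] [ 0. -0. -0. -0. -0.  0.  0.] [0.5518 0.1679 0.1099]
[[-0.231  0.953  0.196]
 [ 0.729  0.303 -0.613]
 [-0.644  0.001 -0.765]]
0.051064494699391685 0.0 [-0.4  0.   0.4]
scene 30 at z0 [0.5465 0.1763] tilt deg [ 8.4 23.3] rms 0.0018 zmin 0.0851
top 13
```

View pics/c.png

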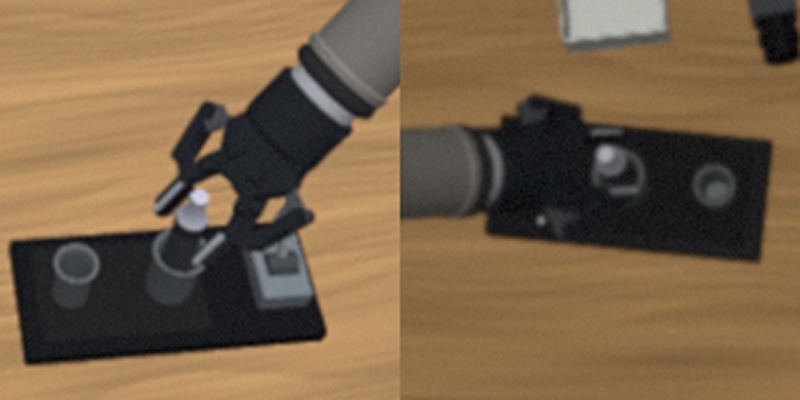

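The thick handle stands in the wide cup (left half, (190,240)) with the fingers clear on both sides. Retreating along the tool axis.

servo_tool:
  commands:
    - [0,0,0,-4,12,15,0.3]
    - [0,0,0,-9,28,35,0.2]
    - [0,0,0,-14,45,56,0]
    - [0,0,0,-20,62,78,0]
    - [0,0,0,-25,80,100,0]

```text
clock: 8.37
tcp_pos: [0.526, 0.2483, 0.2106]
orientation: [1.49, 2.035, -0.543]
contact_force: [-0.3, 0.7, 0.1]
grip_width: 0.0852
gripper_force: 0.0
```

servo_tool:
  commands:
    - [0,0,7,0,0,20,0]
    - [0,0,14,0,0,30,0]
    - [0,0,21,0,0,30,0]
    - [0,0,28,0,0,30,0]
    - [0,0,35,0,0,30,0]

```text
clock: 8.78
tcp_pos: [0.5263, 0.2486, 0.2395]
orientation: [0.781, 2.335, -0.284]
contact_force: [-0.9, -0.0, 1.0]
grip_width: 0.0852
gripper_force: 0.0
```

```bash
python3 s.py; python3 cyl.py .5468 .1803 .09 .13 .014 d
```

```text
8.7833 [-1.86  0.79  1.41  2.05 -0.18  0.68  0.43] [-0.42 -0.67  0.02  0.7   0.38 -1.25  0.85] [0.5263 0.2486 0.2395]
[[-0.611  0.601  0.515]
 [ 0.46   0.799 -0.387]
 [-0.644  0.001 -0.765]]
0.0852427808566877 0.0 [-0.9 -0.   1. ]
scene 120 at z0 [0.547  0.1788] tilt deg [ 0.4 -0.3] rms 0.0008 zmin 0.0902
top 44 at z0 [0.5471 0.1799] tilt deg [-0.2 -0.3] rms 0.0004 zmin 0.0906
```

Both cameras fit the thick handle upright in the wide cup. On to the slim handle.

```bash
cat > rv.py <<'E'
from h import *
import sys
# heading deg, tilt deg (tip forward along the heading positive), target tcp mm
hd,t=np.radians([float(sys.argv[1]),float(sys.argv[2])]); h=np.array([np.cos(hd),np.sin(hd),0]); v=np.array([0,0,1.])
z=np.sin(t)*h-np.cos(t)*v; y=np.array([-h[1],h[0],0]); M=np.c_[np.cross(y,z),y,z]
o=r.get_obs(); M0=R.from_rotvec(o["orientation"]); print("turn deg",(R.from_matrix(M)*M0.inv()).as_rotvec(degrees=True).round(2),"shift mm",((np.array(eval(sys.argv[3]))-o["tcp_pos"])*1000).round(1),o["joints"].round(2))
E
python3 rv.py 10.4 -15 "[.4999,-.2998,.21]"
```

```text
turn deg [13.17 54.84 44.05] shift mm [ -24.6 -545.4  -28.9] [-1.86  0.79  1.41  2.05 -0.19  0.69  0.43]
```

servo_tool:
  commands:
    - [0.88,3.66,2.94,-1.6,-36.4,10,0]
    - [1.76,7.31,5.87,-3.3,-72.7,20,0]
    - [2.63,10.97,8.81,-4.9,-109.1,20,0]
    - [3.51,14.62,11.75,-6.6,-145.4,20,0]
    - [4.39,18.28,14.68,-8.2,-181.8,20,0]

```text
clock: 9.3
tcp_pos: [0.5187, 0.0639, 0.2605]
orientation: [0.502, 2.728, -0.225]
contact_force: [0.9, -0.1, 0.0]
grip_width: 0.0854
gripper_force: 0.0
```

servo_tool:
  commands:
    - [0.88,3.66,2.94,-1.6,-36.4,0,0]
    - [1.76,7.31,5.87,-3.3,-72.7,0,0]
    - [2.63,10.97,8.81,-4.9,-109.1,0,0]
    - [3.51,14.62,11.75,-6.6,-145.4,-5,0]
    - [4.39,18.28,14.68,-8.2,-181.8,-10,0]

```text
clock: 9.72
tcp_pos: [0.5128, -0.0718, 0.2569]
orientation: [0.207, 3.031, -0.168]
contact_force: [0.3, -0.3, 0.2]
grip_width: 0.0847
gripper_force: 0.0
```

servo_tool:
  commands:
    - [0.88,3.66,2.94,-1.6,-36.4,-8,0]
    - [1.76,7.31,5.87,-3.3,-72.7,-16,0]
    - [2.63,10.97,8.81,-4.9,-109.1,-24,0]
    - [3.51,14.62,11.75,-6.6,-145.4,-32,0]
    - [4.39,18.28,14.68,-8.2,-181.8,-39,0]

```text
clock: 10.13
tcp_pos: [0.5047, -0.2505, 0.217]
orientation: [0.2, -2.922, 0.06]
contact_force: [0.7, 0.2, 0.8]
grip_width: 0.0856
gripper_force: 0.0
```

```bash
python3 rv.py 10.4 -15 "[.4999,-.2998,.087]"; python3 w.py "[.4491,-.3091,.038]" 10.4 w2
```

```text
turn deg [1.02 2.92 2.36] shift mm [  -4.8  -49.3 -130. ] [-0.33  0.54  0.88  1.76 -0.27  1.2   2.33]
0.08 247 x 0.0192 0.0275 0.0442 y -0.0147 0.0015 0.013
0.09 168 x 0.027 0.0332 0.0452 y -0.0094 0.0009 0.008
0.1 190 x 0.036 0.0415 0.0544 y -0.0087 0.0009 0.008
0.11 204 x 0.0435 0.0503 0.0666 y -0.0102 0.001 0.0083
0.12 335 x 0.0528 0.0604 0.0717 y -0.0098 -0.0001 0.0075
0.13 144 x 0.0662 0.0716 0.0787 y -0.0057 -0.0002 0.0037
0.14 140 x 0.0746 0.0798 0.0857 y -0.0063 -0.0011 0.0037
```

servo_tool:
  commands:
    - [0.5,1.46,1.18,-2.4,-25,-10,0]
    - [1.02,2.92,2.36,-4.8,-49.6,-20,0]
    - [1.02,2.92,2.36,-4.8,-49.6,-40,0]
    - [1.02,2.92,2.36,-4.8,-49.6,-70,0.1]
    - [1.02,2.92,2.36,-4.8,-49.6,-100,0.2]

```text
clock: 10.6
tcp_pos: [0.5001, -0.2994, 0.1169]
orientation: [0.253, -2.875, 0.039]
contact_force: [0.9, 0.5, -0.2]
grip_width: 0.0683
gripper_force: 0.0
```

servo_tool:
  commands:
    - [0,0,0,0,0,-15,0.3]
    - [0,0,0,0,0,-29,0.4]
    - [0,0,0,0,0,-29,0.4]

```text
clock: 10.85
tcp_pos: [0.4986, -0.2973, 0.0865]
orientation: [0.26, -2.87, 0.037]
contact_force: [-0.8, 0.5, -0.2]
grip_width: 0.0512
gripper_force: 0.0
```

```bash
python3 rv.py 10.4 -15 "[.4999,-.2998,.087]"
```

```text
turn deg [0.09 0.07 0.04] shift mm [ 1.3 -2.5  0.5] [-0.16  0.74  0.75  1.78 -0.37  1.02  2.49]
```

servo_tool:
  commands:
    - [0,0,0,0,-1.5,0,0.5]
    - [0,0,0,0,-1.5,0,1]
    - [0,0,0,0,-1.5,0,1]
    - [0,0,0,0,-1.5,0,1]
    - [0,0,0,0,-1.5,0,1]
  force: 50

```text
clock: 11.27
tcp_pos: [0.5005, -0.3003, 0.0902]
orientation: [0.262, -2.876, 0.042]
contact_force: [0.9, -1.1, 4.9]
grip_width: 0.0166
gripper_force: 49.0
```

```bash
python3 s.py;python3 rv.py 10.4 -15 "[.4999,-.2998,.087]"
```

```text
11.2667 [-0.16  0.73  0.76  1.78 -0.37  1.02  2.49] [ 0.  0.  0.  0.  0. -0.  0.] [ 0.5005 -0.3003  0.0902]
[[-0.952 -0.181 -0.247]
 [-0.174  0.983 -0.051]
 [ 0.252 -0.006 -0.968]]
0.016633032880216562 49.02217053808272 [ 0.9 -1.1  4.9]
turn deg [ 0.24  0.45 -0.04] shift mm [-0.6  0.5 -3.2] [-0.16  0.73  0.76  1.78 -0.37  1.02  2.49]
```

servo_tool:
  commands:
    - [0,0,0,0,0,25,1]
    - [0,0,0,0,0,55,1]
    - [1.1,-6,0,0,0,90,1]
    - [2.2,-12,0,0,0,120,1]
    - [3.3,-18,0,0,0,145,1]

```text
clock: 11.68
tcp_pos: [0.5004, -0.3, 0.2362]
orientation: [-0.278, 3.06, 0.001]
contact_force: [0.0, -0.9, -1.2]
grip_width: 0.0165
gripper_force: 48.7
```

servo_tool:
  commands:
    - [1.1,-6,0,0,20,0,1]
    - [2.2,-12,0,0,50,0,1]
    - [3.3,-18,0,3,85,0,1]
    - [3.9,-21.3,0,6,120,0,1]
    - [3.9,-21.3,0,9,150,0,1]

```text
clock: 12.1
tcp_pos: [0.5046, -0.1481, 0.2326]
orientation: [-0.237, 2.691, 0.056]
contact_force: [0.1, -0.1, -1.4]
grip_width: 0.0164
gripper_force: 48.9
```

```bash
python3 s.py
```

```text
12.1 [-0.39  0.05  0.72  2.23 -0.48  0.53  2.44] [-0.82 -0.29 -0.23  0.16  0.97 -0.35 -1.67] [ 0.5046 -0.1481  0.2326]
[[-0.89  -0.175  0.421]
 [-0.158  0.984  0.076]
 [-0.428  0.002 -0.904]]
0.016425623529003574 48.91338139772415 [ 0.1 -0.1 -1.4]
```

servo_tool:
  commands:
    - [0,0,0,7,39,0,1]
    - [0,0,0,14,78,0,1]
    - [0,0,0,21,117,0,1]
    - [0,0,0,28,156,0,1]
    - [0,0,0,35,195,0,1]

```text
clock: 12.52
tcp_pos: [0.543, 0.0473, 0.2341]
orientation: [-0.242, 2.691, 0.051]
contact_force: [1.0, -1.2, -0.4]
grip_width: 0.0165
gripper_force: 48.9
```

```bash
python3 s.py; python3 rv.py 10 25.3 "[.5456,.0875,.2326]"
```

```text
12.5167 [-0.71  0.05  0.53  2.22 -0.04  0.44  1.59] [-0.68  0.22 -0.39 -0.2   0.86 -0.03 -1.79] [0.543  0.0473 0.2341]
[[-0.89  -0.178  0.42 ]
 [-0.162  0.984  0.074]
 [-0.427 -0.002 -0.904]]
0.0164891772036955 48.91673290170729 [ 1.  -1.2 -0.4]
turn deg [ 0.12 -0.01 -0.27] shift mm [ 2.6 40.2 -1.5] [-0.71  0.05  0.53  2.22 -0.04  0.44  1.59]
```

servo_tool:
  commands:
    - [0,0,0,1.5,20,0,1]
    - [0,0,0,2.6,40.2,0,1]
    - [0,0,0,2.6,40.2,0,1]
    - [0,0,0,2.6,40.2,0,1]

```text
clock: 12.85
tcp_pos: [0.5456, 0.0867, 0.2336]
orientation: [-0.247, 2.692, 0.05]
contact_force: [0.2, -0.3, -0.4]
grip_width: 0.0166
gripper_force: 48.9
```

```bash
python3 s.py; python3 cyl.py .5376 .0861 .15 .205 .009 e
```

```text
12.85 [-0.78  0.06  0.5   2.2   0.04  0.45  1.44] [ 0.03 -0.01  0.03  0.01 -0.01  0.    0.01] [0.5456 0.0867 0.2336]
[[-0.89  -0.181  0.419]
 [-0.165  0.983  0.074]
 [-0.426 -0.003 -0.905]]
0.01659596184985089 48.93748085014522 [ 0.2 -0.3 -0.4]
scene 109 at z0 [0.5384 0.085 ] tilt deg [ 0.7 -0.2] rms 0.0007 zmin 0.1619
top 0
```

servo_tool:
  commands:
    - [0,0,0,0,0.5,-22,1]
    - [0,0,0,0,0.5,-44,1]
    - [0,0,0,0,0.5,-66,1]
    - [0,0,0,0,0.5,-80,1]
    - [0,0,0,0,0.5,-80,1]

```text
clock: 13.37
tcp_pos: [0.5439, 0.0838, 0.1507]
orientation: [-0.24, 2.697, 0.046]
contact_force: [-1.1, 0.5, -0.6]
grip_width: 0.0165
gripper_force: 49.0
```

servo_tool:
  commands:
    - [0,0,0,0,0,-8,1]
    - [0,0,0,0,0,-16,1]
    - [0,0,0,0,0,-24,1]
    - [0,0,0,0,0,-30,1]
    - [0,0,0,0,0,-30,1]

```text
clock: 13.78
tcp_pos: [0.546, 0.0855, 0.1236]
orientation: [-0.242, 2.693, 0.05]
contact_force: [-0.0, 0.3, -1.5]
grip_width: 0.0167
gripper_force: 49.0
```

```bash
python3 s.py; python3 cyl.py .5376 .0861 .078 .095 .009 f
```

```text
13.7833 [-0.74  0.29  0.51  2.3  -0.6   0.17  2.04] [-0.88  0.17  1.06  0.08 -2.22  0.05  2.16] [0.546  0.0855 0.1236]
[[-0.891 -0.178  0.419]
 [-0.162  0.984  0.073]
 [-0.425 -0.003 -0.905]]
0.016712590670823365 48.956966288387775 [-0.   0.3 -1.5]
scene 32 at z0 [0.5398 0.0834] tilt deg [-0.1  1.3] rms 0.0005 zmin 0.0781
top 0
```

q6 is at its limit again, so I'm raising, swinging the heading about the vertical, then lowering again.

servo_tool:
  commands:
    - [0,0,0,0,0,10,1]
    - [0,0,0,0,0,20,1]
    - [0,0,0,0,0,30,1]
    - [0,0,0,0,0,40,1]
    - [0,0,0,0,0,50,1]

```text
clock: 14.3
tcp_pos: [0.5459, 0.0858, 0.1745]
orientation: [-0.243, 2.693, 0.048]
contact_force: [0.7, 0.5, 0.2]
grip_width: 0.0163
gripper_force: 49.0
```

servo_tool:
  commands:
    - [0,0,-7,0,-1,0,1]
    - [0,0,-14,0,-2,0,1]
    - [0,0,-21,0,-3,0,1]
    - [0,0,-28,0,-4,0,1]
    - [0,0,-35,-0.6,-4.8,0,1]

```text
clock: 14.72
tcp_pos: [0.5451, 0.0816, 0.1742]
orientation: [0.587, 2.646, -0.135]
contact_force: [0.9, 0.1, -1.2]
grip_width: 0.0163
gripper_force: 49.0
```

```bash
python3 s.py; python3 rv.py -25 25.3 "[.5449,.0826,.1736]"; python3 cyl.py .5376 .0861 .11 .15 .009 g
```

```text
14.7167 [-1.43  0.49  1.25  2.23 -0.41  0.44  1.18] [-0.41  0.86  0.59 -0.25 -0.45  0.62 -1.16] [0.5451 0.0816 0.1742]
[[-0.82   0.423  0.384]
 [ 0.382  0.906 -0.183]
 [-0.426 -0.003 -0.905]]
0.016311671368037524 49.040634920820594 [ 0.9  0.1 -1.2]
turn deg [ 0.12 -0.17  0.05] shift mm [-0.2  1.  -0.6] [-1.43  0.49  1.25  2.23 -0.41  0.44  1.18]
scene 88 at z0 [0.5386 0.0838] tilt deg [ 0.4 -0.8] rms 0.0007 zmin 0.1104
top 0
```

servo_tool:
  commands:
    - [0,0,0,0,1.5,-10,1]
    - [0,0,0,0,1.5,-20,1]
    - [0,0,0,0,1.5,-30,1]
    - [0,0,0,0,1.5,-40,1]
    - [0,0,0,0,1.5,-48,1]

```text
clock: 15.23
tcp_pos: [0.5449, 0.0821, 0.1253]
orientation: [0.575, 2.65, -0.133]
contact_force: [-0.0, -0.0, -1.4]
grip_width: 0.0164
gripper_force: 49.0
```

```bash
python3 s.py; python3 cyl.py .5376 .0861 .078 .095 .009 g
```

```text
15.2333 [-1.3   0.53  1.07  2.26 -0.48  0.32  1.22] [ 0.27  0.08 -0.35  0.05 -0.14 -0.23  0.06] [0.5449 0.0821 0.1253]
[[-0.824  0.415  0.384]
 [ 0.375  0.91  -0.179]
 [-0.424 -0.003 -0.906]]
0.01637208611477864 49.04913006350398 [-0.  -0.  -1.4]
scene 34 at z0 [0.5381 0.0834] tilt deg [4.  1.5] rms 0.0016 zmin 0.0781
top 0
```

servo_tool:
  commands:
    - [0,0,0,0,1,-6,1]
    - [0,0,0,0,1,-12,1]
    - [0,0,0,0,1,-18,1]
    - [0,0,0,0,1,-23,1]
    - [0,0,0,0,1,-23,1]

```text
clock: 15.75
tcp_pos: [0.5447, 0.0838, 0.1019]
orientation: [0.579, 2.649, -0.134]
contact_force: [-0.3, -0.3, -1.7]
grip_width: 0.0166
gripper_force: 49.1
```

```bash
python3 s.py; python3 cyl.py .5376 .0861 .078 .095 .009 g; python3 cyl.py .5468 .1803 .09 .13 .014 g
```

```text
15.75 [-1.24  0.55  0.98  2.27 -0.53  0.26  1.23] [-0.02 -0.01  0.03 -0.01  0.01  0.02 -0.01] [0.5447 0.0838 0.1019]
[[-0.824  0.418  0.383]
 [ 0.377  0.909 -0.18 ]
 [-0.424 -0.004 -0.906]]
0.01655337216976324 49.0527140814811 [-0.3 -0.3 -1.7]
scene 32 at z0 [0.5388 0.0868] tilt deg [-0.7 -8. ] rms 0.0015 zmin 0.0781
top 0
scene 122 at z0 [0.5469 0.1785] tilt deg [0.7 0.4] rms 0.0007 zmin 0.0902
top 9
```

servo_tool:
  commands:
    - [0,0,0,0,0,-2,1]
    - [0,0,0,0,0,-2,0.7]
    - [0,0,0,0,0,-2,0.5]
    - [0,0,0,0,0,-2,0.5]
    - [0,0,0,0,0,-2,0.5]

```text
clock: 16.37
tcp_pos: [0.5453, 0.0839, 0.101]
orientation: [0.579, 2.648, -0.133]
contact_force: [-0.3, -0.3, -0.3]
grip_width: 0.0425
gripper_force: 0.0
```

servo_tool:
  commands:
    - [0,0,0,-6,2.5,13,0.5]
    - [0,0,0,-14,6,32,0.5]
    - [0,0,0,-24,10,55,0.5]
    - [0,0,0,-34,14,80,0.5]
    - [0,0,0,-46,19,110,0.5]

```text
clock: 16.78
tcp_pos: [0.5018, 0.1024, 0.2022]
orientation: [0.578, 2.65, -0.135]
contact_force: [0.0, 0.6, 1.4]
grip_width: 0.0428
gripper_force: 0.0
```

```bash
python3 s.py; python3 cyl.py .5376 .0861 .085 .12 .009 i; python3 cyl.py .5468 .1803 .09 .13 .014 j;  python3 - <<'E'
from h import *
c=cam("scene"); p=cloud(c); 
cv2.imwrite("pics/k.png",cv2.resize(c[0][90:270,260:500],(800,600),interpolation=cv2.INTER_CUBIC))
p=p.reshape(-1,3)
for x,y in((.5376,.0861),(.5468,.1803)):
    q=p[np.hypot(p[:,0]-x,p[:,1]-y)<.02]; q=q[q[:,2]<.2]; print(q[:,2].max())
E
```

```text
16.7833 [-1.7   0.41  1.43  2.27 -0.22  0.5   0.97] [-1.11 -0.96  0.62 -0.1   2.38  0.43 -2.22] [0.5018 0.1024 0.2022]
[[-0.824  0.417  0.383]
 [ 0.376  0.909 -0.18 ]
 [-0.424 -0.004 -0.906]]
0.042808870506787125 0.0 [0.  0.6 1.4]
scene 66 at z0 [0.5385 0.0861] tilt deg [0.9 1.3] rms 0.0006 zmin 0.0854
top 22 at z0 [0.5373 0.086 ] tilt deg [-1.4  0.5] rms 0.0003 zmin 0.088
scene 117 at z0 [0.5469 0.1785] tilt deg [0.8 0.2] rms 0.0007 zmin 0.0902
top 23 at z0 [0.5464 0.1797] tilt deg [ 0.7 -0.1] rms 0.0003 zmin 0.0903
0.1581047282574889
0.1728240628931682
```

View pics/k.png

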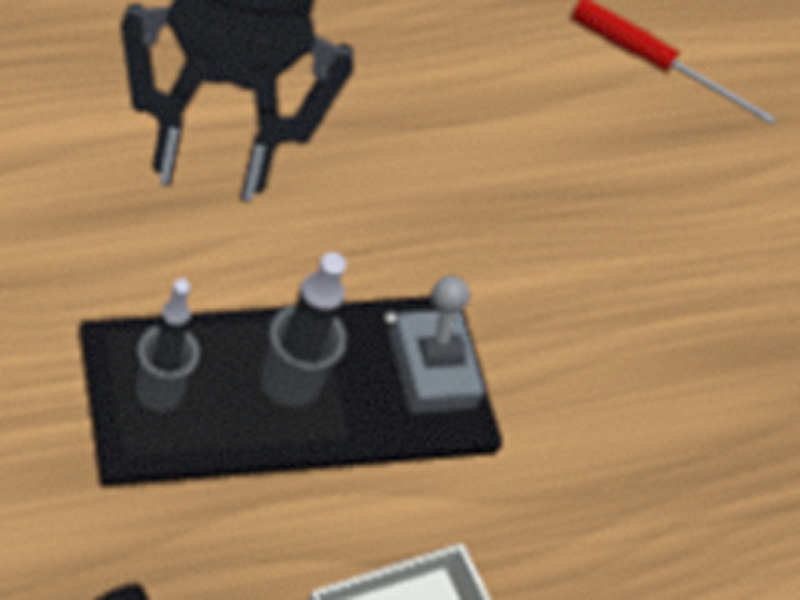

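Both handles stand in their cups: slim at (170,340), thick at (308,330). The switch ball is at (450,293), still leaning towards the robot. Next is the switch.

```bash
python3 rv.py -5.4 0 "[.477,.2915,.22]"
```

```text
turn deg [ 6.53 24.18 18.86] shift mm [-25.1 188.3  19.3] [-1.69  0.41  1.42  2.27 -0.22  0.49  0.97]
```

servo_tool:
  commands:
    - [1.3,4.8,3.8,-10,20,20,1]
    - [2.6,9.7,7.5,-20,60,30,1]
    - [3.9,14.5,11.3,-25,100,30,1]
    - [5.2,19.3,15.1,-25,140,30,1]
    - [6.53,24.18,18.86,-25,175,30,1]

```text
clock: 17.45
tcp_pos: [0.4766, 0.2811, 0.2306]
orientation: [-0.14, -3.133, -0.007]
contact_force: [0.2, 0.8, 0.3]
grip_width: 0.0001
gripper_force: 0.0
```

servo_tool:
  commands:
    - [0,0,0,0,13,-10,1]
    - [0,0,0,0,13,-20,1]
    - [0,0,0,0,13,-20,1]

```text
clock: 17.7
tcp_pos: [0.4763, 0.2886, 0.2078]
orientation: [-0.152, -3.136, 0.009]
contact_force: [-0.3, -1.0, -0.5]
grip_width: -0.0001
gripper_force: 0.0
```

```bash
python3 rv.py -5.4 0 "[.477,.2915,.076]"; cat > ball.py <<'E'
from h import *
for n in("scene","top"):
    c=cam(n); p=cloud(c).reshape(-1,3); q=p-[.5567,.284,0]; a=np.radians(-5.4); X=q[:,0]*np.cos(a)+q[:,1]*np.sin(a); Y=-q[:,0]*np.sin(a)+q[:,1]*np.cos(a)
    m=(abs(Y)<.025)&(abs(X)<.045)&(p[:,2]>.08)&(p[:,2]<.115); w=np.c_[X,Y,p[:,2]][m]
    if len(w)<8: print(n,len(w)); continue
    A=np.c_[2*w,np.ones(len(w))]; s=np.linalg.lstsq(A,(w**2).sum(1),rcond=None)[0]
    print(n,len(w),"mean",w.mean(0).round(4),"sphere",s[:3].round(4),"top",w[w[:,2].argmax()].round(4))
E
python3 ball.py
```

```text
turn deg [ 0.31 -0.13  0.14] shift mm [   0.7    2.9 -131.8] [-1.37  0.44  0.94  1.91 -0.42  1.01  1.23]
scene 109 mean [-0.0168 -0.0021  0.095 ] sphere [-0.0204  0.0006  0.0893] top [-0.0198 -0.0006  0.1027]
top 80 mean [-0.0222 -0.0006  0.0955] sphere [-0.0215  0.0009  0.091 ] top [-0.0198  0.0036  0.1057]
```

servo_tool:
  commands:
    - [0,0,0,0,2,-35,1]
    - [0,0,0,0,2,-70,1]
    - [0,0,0,0,2,-105,1]
    - [0,0,0,0,2,-131,1]
    - [0,0,0,0,2,-131,1]

```text
clock: 18.22
tcp_pos: [0.474, 0.29, 0.0765]
orientation: [-0.15, -3.134, 0.011]
contact_force: [-0.3, -0.5, 0.2]
grip_width: 0.0001
gripper_force: 0.0
```

servo_tool:
  commands:
    - [0,0,0,10,-1,0,1]
    - [0,0,0,20,-2,0,1]
    - [0,0,0,30,-3,0,1]
    - [0,0,0,38,-3.6,0,1]
    - [0,0,0,46,-4.3,0,1]

```text
clock: 18.63
tcp_pos: [0.5248, 0.2887, 0.0817]
orientation: [0.149, 3.136, 0.001]
contact_force: [-3.3, 0.8, 1.1]
grip_width: -0.0005
gripper_force: 1.2
```

servo_tool:
  commands:
    - [0,0,0,8,-0.8,0,1]
    - [0,0,0,16,-1.5,0,1]
    - [0,0,0,24,-2.3,0,1]
    - [0,0,0,30,-2.8,0,1]
    - [0,0,0,32,-3,0,1]

```text
clock: 19.05
tcp_pos: [0.5565, 0.285, 0.0801]
orientation: [0.149, 3.136, -0.002]
contact_force: [-1.4, -0.9, -0.5]
grip_width: -0.0001
gripper_force: 0.7
```

```bash
python3 s.py; python3 ball.py
```

```text
19.05 [-1.1   0.7   0.75  1.84 -0.61  0.86  1.43] [ 0.03  0.02 -0.01 -0.03 -0.    0.02  0.01] [0.5565 0.285  0.0801]
[[-0.995  0.095  0.002]
 [ 0.095  0.995 -0.002]
 [-0.002 -0.001 -1.   ]]
-8.787153534286768e-05 0.6889045983552933 [-1.4 -0.9 -0.5]
scene 186 mean [ 0.018  -0.0034  0.0967] sphere [ 0.0164 -0.0028  0.0955] top [ 0.0117 -0.0035  0.1146]
top 17 mean [-0.0079 -0.0032  0.0968] sphere [0.0111 0.0033 0.0983] top [-0.012  -0.0032  0.1073]
```

servo_tool:
  commands:
    - [0,0,0,2,-0.2,0,1]
    - [0,0,0,4,-0.4,0,1]
    - [0,0,0,6,-0.6,0,1]
    - [0,0,0,6,-0.6,0,1]

```text
clock: 19.48
tcp_pos: [0.5581, 0.2851, 0.0797]
orientation: [-0.147, -3.132, 0.002]
contact_force: [-10.2, -0.3, 5.9]
grip_width: 0.0001
gripper_force: 4.9
```

servo_tool:
  commands:
    - [0,0,0,2,-0.2,0,1]
    - [0,0,0,4,-0.4,0,1]
    - [0,0,0,4,-0.4,0,1]

```text
clock: 19.73
tcp_pos: [0.5583, 0.2853, 0.0789]
orientation: [-0.145, -3.124, 0.002]
contact_force: [-20.7, 1.5, 11.0]
grip_width: 0.0001
gripper_force: 9.8
```

The force rises to 20 N at the end stop, so the lever is fully over. Backing off and lifting away.

servo_tool:
  commands:
    - [0,0,0,-15,1.5,0,1]
    - [0,0,0,-35,3.5,0,1]
    - [0,0,0,-60,6,10,1]
    - [0,0,0,-85,8,40,1]
    - [0,0,0,-90,8,80,1]

```text
clock: 20.15
tcp_pos: [0.4697, 0.2921, 0.158]
orientation: [-0.144, -3.132, 0.009]
contact_force: [-0.2, 1.0, 1.1]
grip_width: -0.0004
gripper_force: 0.0
```

servo_tool:
  commands:
    - [0,0,0,0,20,30,1]
    - [0,0,0,0,50,50,1]
    - [0,0,0,0,80,50,1]
    - [0,0,0,0,80,50,1]
    - [0,0,0,0,80,50,1]

```text
clock: 20.57
tcp_pos: [0.4749, 0.3748, 0.2104]
orientation: [0.142, 3.136, -0.001]
contact_force: [0.7, 0.5, 0.4]
grip_width: 0.0004
gripper_force: 0.0
```

```bash
python3 ball.py; python3 s.py; python3 cyl.py .5376 .0861 .085 .12 .009 l; python3 cyl.py .5468 .1803 .09 .13 .014 m; cp pics/m_scene.png pics/fin.png
```

```text
scene 104 mean [ 0.0276 -0.0024  0.0929] sphere [0.0248 0.0007 0.087 ] top [0.0212 0.0008 0.0999]
top 77 mean [ 0.0224 -0.0005  0.094 ] sphere [0.0231 0.0008 0.0897] top [ 0.0239 -0.0022  0.1034]
20.6667 [-1.42  0.52  0.91  1.8  -0.47  1.06  1.14] [ 0.01 -0.01  0.01  0.01 -0.    0.   -0.  ] [0.4755 0.3715 0.21  ]
[[-0.995  0.095  0.001]
 [ 0.095  0.995 -0.002]
 [-0.001 -0.002 -1.   ]]
7.208055675808495e-05 0.0 [-0.2 -0.9  0.1]
scene 70 at z0 [0.5383 0.0858] tilt deg [-0.1 -0.2] rms 0.0006 zmin 0.0868
top 22 at z0 [0.5369 0.087 ] tilt deg [ 1.3 -0.7] rms 0.0003 zmin 0.0854
scene 122 at z0 [0.5468 0.1788] tilt deg [ 1.  -0.4] rms 0.0008 zmin 0.0901
top 48 at z0 [0.5468 0.1796] tilt deg [-0.1  0.2] rms 0.0006 zmin 0.0904
```

View pics/fin.png

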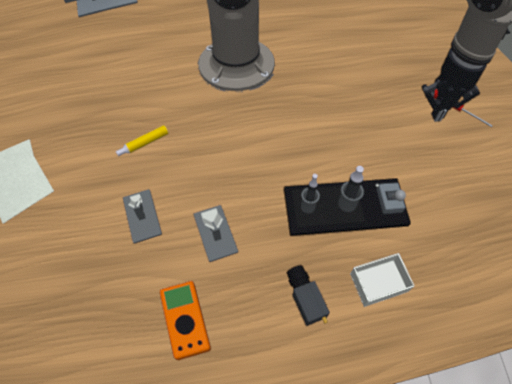

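Both handles stand in their cups, at (312,190) and (352,190). The switch ball, at (400,195), has gone from −21 mm to +24 mm and reached its end stop. The bystanders haven't moved.

```bash
python3 -c "
from bench import r
print(r.hand_in())"
```

```text
the job is handed in; nothing more can be done
None
```

The job is handed in at about 21 s on the robot's clock: the thick handle stands in the wide cup, the slim handle stands in the narrow cup, the switch was pushed to its end stop, and the last picture shows the multimeter, camera and parts bin in place; no verdict came back.

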